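Mould press: stop test, catch off, lever held

ROBOT

A 6-joint arm with a two-finger parallel gripper is mounted at the origin on the work surface. World frame = base frame: x ahead of the robot, y to its left, z up, the work surface at z = 0. Lengths are in m, angles in rad, forces in N, time in s.
With the tool pointing down it reaches from about 0.425 to 0.95 m from the base axis. Payload 3.5 kg.
Tool frame: the origin (TCP) lies between the finger pads; the fingertips stand 14 mm ahead of it and the grasp point (between the pads) lies 5 mm behind it; z points along the fingers, y is the direction in which the jaws open and shut (so a half turn about z gives the same grasp; the last joint's range is limited). The gripper opens to 85 mm and grips with 20 to 120 N. Pads are 22 mm wide; open, the fingers measure 114 mm over their backs; the gripper's body (76 mm by 85 mm) begins 54 mm behind the grasp point. The pads swing forward as they close: fully open they stand 13 mm farther back than shut.
Start: joints at [-1.303, 0.286, 1.577, -0, 1.279, -0.15], TCP at [0.274, -0.617, 0.245] pointing down, gripper open.
Joint ranges: [-2.77, 2.77], [-0.9, 2.22], [0.21, 2.48], [-1.53, 4.67], [0.24, 2.81], [-2.84, 2.84]. Speed limits (rad/s): [2.79, 2.79, 3.14, 3.14, 3.14, 3.14].

INTERFACE

Orientations are given as a unit quaternion [x, y, z, w].
In Python, from plant import ctrl gives the robot as it stands. The module is installed in compiled form; this text tells all that it offers.
- The arm moves only by the tool servo_tool, never from a script. Its argument "increments" is text: rows parted by semicolons, each of 7 numbers parted by spaces: the turn, a rotation vector about the tool's x, y, z in rad, then the shift along the tool's x, y, z in cm, then the finger opening in cm, from 0 to 8.54. In form: ax ay az dx dy dz claw; .... A call has 1 to 10 rows; each row is the pose to reach, as a shift and turn from the pose commanded when the call began, along the tool's axes at that moment; what a row does not reach only later rows make up. A row lasts 1/12 s, in which the tool goes at most 41.7 mm and 7.16 degrees, less where a joint would pass 70% of its speed; a pose out of reach is approached as far as the arm can. A call with a gripper value outside its range is refused whole. The fingers move at their own pace and stop on an object; "grip_force" is the grip in N (left out, the last holds). Time passes only in rows, so rows that repeat a pose let the fingers close. It gives the time, the measured TCP pose, the force and the opening at its end, in the units of the state.
- ctrl.get_state(): the state, without advancing time (a new reading comes with each control period).
- ctrl.read_camera(name): name is "side" or "top" or "wrist"; returns (picture, depth): 400x640x3 uint8, red, green, blue; 400x640 float32, m along the optical axis (not along the pixel's ray), 0 where there is no reading.
- ctrl.camera_info(name): a dict with "camera_matrix" (3x3 intrinsics, pixels), "world_to_cam" (4x4, takes a point from world to camera coordinates). Camera axes: x right, y down, z forward; pixel columns grow to the right and rows downward; lengths in m; the calibration is good to about 2 mm. A picture is of the moment at which its call begins: read the wrist's pose just before it. camera_info takes no time and is no camera call; for the wrist camera it gives the pose at the moment of the call.
- ctrl.sign_off(): hands the job in, once; it reports no verdict.
The state is a dict: "time": time; "qpos": joint angles; "dq": joint speeds; "joint_efforts": joint torques, N m; "eef_pos": TCP position; "tcp_rot": TCP orientation; "contact_force": force on the tool from outside, world axes, zero at the start; "wrist_torque": the same for the moment, N m; "opening": opening from 0.0 (shut) to 1.0 (fully open).
Only numpy, scipy, OpenCV 4.12 (cv2) and the standard library are available. Lean on these libraries where they do the work, as an engineer would, in place of code of your own. Each camera call takes 0.05 s, during which the arm holds its last target.

TASK

Test the mould press's stop, then close the press and keep it closed: push the black mushroom button on the small box all the way down and then turn its head clockwise (seen from above) to its end and leave it sprung up; after that flip the safety catch right over, off the lever, and pull the lever by its black grip all the way to the front of the press. Finish while still holding the lever there by its grip, so that the mould stays shut; leave the mug, the bowl and the scraper where they are.

Things in the scene. Friction and masses are not known exactly. Their poses are not given: they have to be found in the camera images.
- press: Bench mould press, fixed. Origin on the worktop under the lever hinge; its -x is its front (to the robot), +y its left. Grey base 160 mm in x, y from -200 to 130 mm, 45 mm high. On its right end (y -200 to -85 mm) a C-frame 205 mm high, its spindle up to 240 mm, and a two-part plaster mould whose upper half is driven down 30 mm by the lever. Lever at y = 0, safety catch left of it.
- lever_hinge (a point): Centre of the lever's hinge, 50 mm above the worktop; the hinge axis is the press's y axis. Does not move.
- grip: Black barrel grip on the lever's end, 28 mm in diameter, 32 mm long along the press's y (flat ends to +y and -y). Origin at its centre, 130 mm from the lever hinge, on a 14 mm steel shaft; it can revolve on its own axis. At rest the lever leans 0.35 rad back (+x of the press): the grip is 45 mm behind and 122 mm above the hinge, 172 mm above the worktop.
- lever (a joint): Lever angle, rad: 0 at rest (leaning 0.35 back), grows as the grip is pulled to the press's front (-x), end stop at 0.70 (leaning 0.35 forward). A spring pulls it back to 0: about 5 N at the grip at the start, 8 N at the end. While the catch is on, its bar stops the lever at 0.1 to 0.2.
- catch (a joint): Safety catch angle, rad: starts at 0 to 0.12, its bar lying across the front of the lever's shaft; grows as the catch is flipped over to the press's +y; end stop at 1.60, bar upright beside the lever, tab lying level. Stays where it is left (friction, about 1.2 N at the tab). The lever comes free at about 0.9; flipped right over means 1.3 or more.
- catch_hinge (a point): Centre of the catch's hinge, 90 mm above the worktop, 55 mm to the +y side of the lever; the hinge axis is the press's x axis. Does not move. Two steel brackets, 22 mm wide in y, reach up to 100 mm above the worktop in front of and behind it.
- catch_tab (a point): Centre of the catch's thumb bar: round, 10 mm in diameter, 28 mm long along the press's x, on the end of a tab 16 mm wide and 5 mm thick. At angle 0 it is 45 mm straight above the hinge, 135 mm above the worktop; it swings in an arc to +y and ends level with the hinge. The locking bar, 67 mm long, 12 by 10 mm, is at right angles to the tab, pointing to -y at angle 0.
- stop_box: Stop box, fixed to the worktop, aluminium, 100 by 100 mm, 50 mm high, on top a collar 4 mm high and the mushroom button in the centre. Origin in the centre of its underside, z up.
- stop_top (a point): Centre of the top of the mushroom's black head, 100 mm above the worktop when up; goes down with it. The head is a disc 40 mm in diameter, 77 to 97 mm above the worktop, with a raised rib across it (34 by 6 mm, 3 mm high, reaching 100 mm), on a stem 24 mm in diameter.
- stop_press (a joint): How far the mushroom is pushed down, m: 0 up, end stop at 0.008. A spring brings it up again at once: 4 N at the start, 8 N fully down.
- stop_turn (a joint): Turn of the mushroom's head, rad: starts between 0 and 0.15, grows clockwise seen from above, end stop at 1.0. It stays where it is left (light friction, 0.03 N m), and can be turned whether up or down.
- mug: Yellow enamel mug, 80 mm across and 80 mm high, beyond the press; bystander. Origin in the centre of its underside.
- bowl: Terracotta bowl, 100 mm across and 45 mm high, beyond the press; bystander. Origin in the centre of its underside.
- scraper: Flat scraping tool, 200 mm long, lying on the worktop beyond the work; bystander.
Things that resemble listed ones, but are neither listed nor needed, are in the scene too. Of the things like the stop_box, leave any that is green; of the rest the larger one is meant.

How it is judged:
On the way, in this order (a step that is already met when the one before it is completed fails the run):
1. the mushroom is pushed down (6 of 8 mm or more), before its head has been turned (value of joint stop_press above 0.006 m and value of joint stop_turn below 0.5 rad), for 0.1 s.
2. the mushroom's head is turned clockwise to its end (0.85 rad or more) and has come up again (value of joint stop_turn above 0.85 rad and value of joint stop_press below 0.003 m), for 0.2 s.
3. the catch is flipped over (1.3 rad or more), the lever still at rest (value of joint catch above 1.3 rad and value of joint lever below 0.15 rad), for 0.2 s.
At the end, for the whole second after the job is handed in: The lever is pulled to 0.6 rad or more (end stop 0.70) and held there, the fingers bearing on its grip with more than 2 N; the catch is still flipped over (1.3 rad or more), and the mushroom is up (within 3 mm) with its head turned 0.85 rad or more (all of step 2 and value of joint lever above 0.6 rad and contact force between the fingers and grip above 2 N and value of joint catch above 1.3 rad); the arm keeps its last pose, push and grip.
It fails at once if the mug is moved more than 30 mm (distance of mug from where it was at the start of the episode above 0.03 m).
It fails at once if the bowl is moved more than 30 mm (distance of bowl from where it was at the start of the episode above 0.03 m).
It fails at once if the scraper is moved more than 30 mm (distance of scraper from where it was at the start of the episode above 0.03 m).
It also fails if it takes over 72 s, if anything falls off the work surface, if the arm or the gripper's body presses on something with over 40 N, if the wrist force passes 120 N, or if a joint passes its speed limit or range.

## Working session

There is one attempt and no reset: what is moved stays moved. The work goes in short steps, Python scripts to look and compute and a tool call to move; the robot and the scene stay as the last step left them, time stands still between calls to the robot, and variables do not carry over. Pictures are saved under pics/ and viewed, and the job is handed in when it is done.

Besides the shell and the picture viewer there is one more tool, called in YAML: its name, and indented under it one key for each argument. servo_tool: Moves the arm, as the interface text tells. Its arguments: {"type":"object","properties":{"increments":{"type":"string"},"grip_force":{"type":"number"}},"required":["increments"]}

```bash
mkdir -p pics
python3 - <<'E'
from plant import ctrl
import cv2,numpy as np
print(ctrl.get_state())
for n in ["side","top","wrist"]:
    i=ctrl.camera_info(n);print(n,i["camera_matrix"],np.round(i["world_to_cam"],4))
    p,d=ctrl.read_camera(n);cv2.imwrite(f"pics/{n}0.png",p[:,:,::-1]);np.savez(f"{n}0.npz",p=p,d=d,K=i["camera_matrix"],T=i["world_to_cam"])
E
```

```text
{'time': 0.0, 'qpos': array([-1.30301750e+00,  2.87179197e-01,  1.57816172e+00,  2.52752449e-05,
        1.27857877e+00, -1.50043746e-01]), 'dq': array([ 0.00036413,  0.00063069, -0.00030146,  0.00129684,  0.00024653,
       -0.00200177]), 'joint_efforts': array([ 7.56532845e-04, -4.05978549e+01, -2.92624784e+01, -3.54960196e-05,
        5.88457537e-03,  2.20653853e-06]), 'eef_pos': array([ 0.27373714, -0.61633344,  0.24394638]), 'tcp_rot': array([ 9.78257383e-01,  2.07391267e-01, -5.63773721e-05, -1.16221704e-03]), 'contact_force': array([ 0.57526427, -0.65857484,  0.10839977]), 'wrist_torque': array([-0.02627489,  0.00105861,  0.04902587]), 'opening': 0.996316960567689}
side [[394.41734375   0.         319.7798485 ]
 [  0.         394.41734375 200.56724391]
 [  0.           0.           1.        ]] [[-0.9798 -0.2    -0.009   0.5954]
 [-0.1193  0.6194 -0.7759  0.1567]
 [ 0.1607 -0.7592 -0.6307  0.8345]
 [ 0.      0.      0.      1.    ]]
top [[366.52072952   0.         324.36104619]
 [  0.         366.52072952 201.07131298]
 [  0.           0.           1.        ]] [[ 0.0162 -0.9994  0.032   0.0254]
 [-0.9917 -0.0201 -0.1267  0.6011]
 [ 0.1273 -0.0297 -0.9914  0.9113]
 [ 0.      0.      0.      1.    ]]
wrist [[320.3797988    0.         315.4596069 ]
 [  0.         320.3797988  201.75699606]
 [  0.           0.           1.        ]] [[ 0.4055 -0.9141 -0.0023 -0.6727]
 [-0.8802 -0.3912  0.2686 -0.0344]
 [-0.2464 -0.1069 -0.9632  0.3779]
 [ 0.      0.      0.      1.    ]]
```

View pics/top0.png

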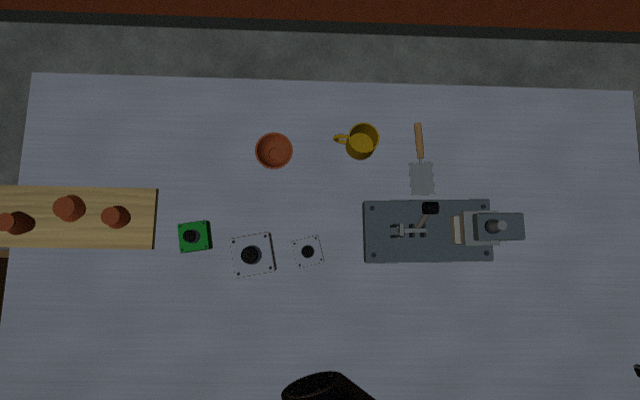

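View pics/side0.png

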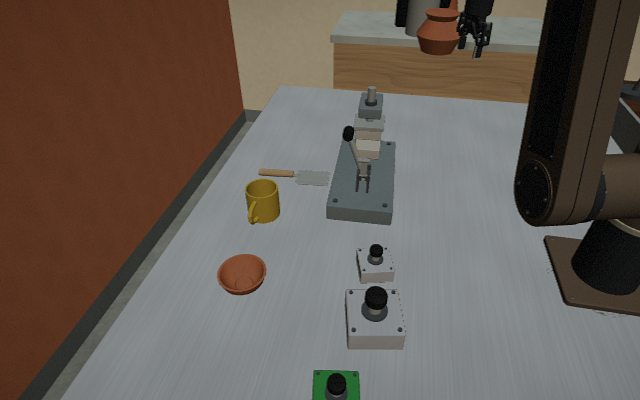

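View pics/wrist0.png

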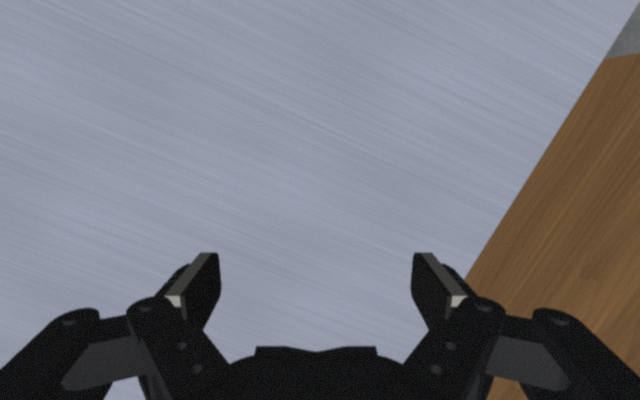

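Top view: the large white box is at (252,255) with its button at about (251,254). The smaller decoy is at (308,252) and the green one at (194,237). The press spans columns 363–523, with the lever grip at (430,208) and the catch at (400,230). Next I'll measure with masks and depth.

```bash
cat > h.py <<'E'
import numpy as np,cv2
def cloud(z):
    d=z["d"];K=z["K"];T=z["T"];v,u=np.mgrid[:d.shape[0],:d.shape[1]]
    P=np.stack([(u-K[0,2])*d/K[0,0],(v-K[1,2])*d/K[1,1],d],-1)
    W=(P-T[:3,3])@T[:3,:3]; W[d==0]=np.nan
    return W
def ray(z,u,v,h):
    K=z["K"];T=z["T"];R=T[:3,:3];c=-R.T@T[:3,3];r=R.T@np.array([(u-K[0,2])/K[0,0],(v-K[1,2])/K[1,1],1]);return c+r*(h-c[2])/r[2]
def proj(z,p):
    q=z["T"][:3,:3]@np.asarray(p)+z["T"][:3,3];return z["K"][0,0]*q[0]/q[2]+z["K"][0,2],z["K"][1,1]*q[1]/q[2]+z["K"][1,2]
E
python3 - <<'E'
from h import *
z=np.load("top0.npz");W=cloud(z);s=np.load("side0.npz");Ws=cloud(s)
def rect(m,n):
    m=m.astype(np.uint8);c=max(cv2.findContours(m,0,1)[0],key=cv2.contourArea)
    return c
for n,(W_,z_) in dict(top=(W,z),side=(Ws,s)).items():
    H=W_[:,:,2];X=W_[:,:,0];Y=W_[:,:,1]
    print(n,"table z",np.nanmedian(H[(X>.4)&(X<.8)&(abs(Y)<.4)]))
    # box top
    m=(abs(H-.05)<.008)&(X>.3)&(X<.6)&(Y>.1)&(Y<.3)
    pts=W_[m][:,:2].astype(np.float32)
    k,lab,st,cen=cv2.connectedComponentsWithStats(m.astype(np.uint8))
    for i in range(1,k):
        if st[i,4]>80:
            p=W_[lab==i][:,:2].astype(np.float32);print(" boxtop",st[i],cv2.minAreaRect(p))
    m=(H>.085)&(H<.11)&(X>.35)&(X<.6)&(Y>.1)&(Y<.3)
    p=W_[m];print(" head",len(p),p.min(0),p.max(0),np.median(p,0)) if len(p) else 0
    m=(abs(H-.045)<.006)&(X>.35)&(X<.75)&(Y>-.6)&(Y<0)
    p=W_[m][:,:2].astype(np.float32);print(" base",len(p),cv2.minAreaRect(p))
    m=(H>.15)&(H<.195)&(X>.35)&(X<.75)&(Y>-.35)&(Y<0)
    p=W_[m];print(" grip",len(p),p.min(0),p.max(0),np.median(p,0))
p=z["p"]
cv2.imwrite("pics/crop_top.png",cv2.resize(p[180:280,350:540,::-1],None,fx=4,fy=4,interpolation=2))
cv2.imwrite("pics/crop_box.png",cv2.resize(p[220:290,170:340,::-1],None,fx=4,fy=4,interpolation=2))
cv2.imwrite("pics/crop_side.png",cv2.resize(s["p"][80:350,310:440,::-1],None,fx=2.2,fy=2.2,interpolation=2))
E
```

```text
top table z 0.0003125931830231485
 boxtop [ 230  232   45   47 1376] ((0.46023401618003845, 0.21578794717788696), (0.09991607815027237, 0.10011717677116394), 11.342377662658691)
 head 225 [0.44170476 0.19596731 0.08763788] [0.47948672 0.23383663 0.10264231] [0.46060764 0.21445634 0.09639798]
 base 5904 ((0.5997045040130615, -0.2113759070634842), (0.3030070662498474, 0.36754080653190613), 1.913599967956543)
 grip 750 [ 0.49708532 -0.3498758   0.15039587] [ 0.58610177 -0.17929538  0.19499981] [ 0.54813376 -0.29533732  0.19150339]
side table z 0.0003737572690669492
 boxtop [ 345  289   61   50 2247] ((0.4631812870502472, 0.2186947464942932), (0.10017131268978119, 0.10140485316514969), 11.480642318725586)
 head 403 [0.44385126 0.19767669 0.08507749] [0.48292623 0.23825206 0.10181181] [0.46336872 0.22331034 0.09645362]
 base 3453 ((0.6054248809814453, -0.20806759595870972), (0.3105430006980896, 0.35955357551574707), 3.3993711471557617)
 grip 529 [ 0.50475846 -0.34934171  0.15004415] [ 0.58938939 -0.17483745  0.19497438] [ 0.54924202 -0.29117843  0.18252054]
```

View pics/crop_top.png

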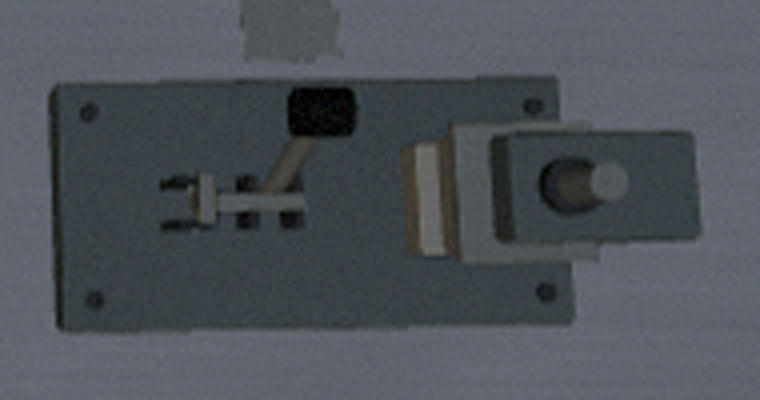

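View pics/crop_box.png

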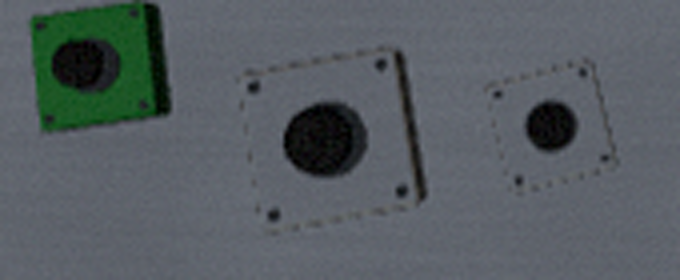

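View pics/crop_side.png

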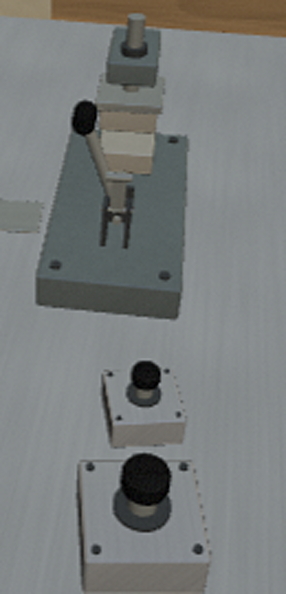

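Run:
```python
from h import *
for n in ["top","side"]:
    z=np.load(n+"0.npz");W_=cloud(z)
    H=W_[:,:,2];X=W_[:,:,0];Y=W_[:,:,1]
    m=((abs(H-.045)<.007)&(X>.38)&(X<.64)&(Y>-.6)&(Y<0)).astype(np.uint8)
    m=cv2.morphologyEx(m,cv2.MORPH_OPEN,np.ones((3,3)))
    k,lab,st,cen=cv2.connectedComponentsWithStats(m);i=1+st[1:,4].argmax()
    p=W_[lab==i][:,:2].astype(np.float32);r=cv2.minAreaRect(p);print(n,"base",st[i],r,cv2.boxPoints(r).round(4).tolist())
    # black grip
    g=z["p"].max(2)<45
    m=g&(H>.14)&(H<.2)&(X>.4)&(X<.7)&(Y>-.32)&(Y<-.1);p=W_[m];print(" grip",len(p),np.percentile(p,2,0).round(4),np.percentile(p,98,0).round(4),np.median(p,0).round(4))
    # tab
    m=(H>.105)&(H<.145)&(X>.4)&(X<.56)&(Y>-.27)&(Y<-.1);p=W_[m]
    print(" tab/catch",len(p),p.min(0).round(4),p.max(0).round(4))
    a=p[p[:,2]>.128];print("  tabtop",len(a),a.min(0).round(4),a.max(0).round(4),np.median(a,0).round(4))
```

```text
top base [ 364  200  130   64 5855] ((0.5288591384887695, -0.2325732707977295), (0.15997964143753052, 0.3299010992050171), 1.913599967956543) [[0.44339999556541443, -0.07039999961853027], [0.4544000029563904, -0.4000999927520752], [0.614300012588501, -0.39480000734329224], [0.6032999753952026, -0.06499999761581421]]
 grip 316 [ 0.5072 -0.3089  0.1653] [ 0.5856 -0.18    0.1969] [ 0.5646 -0.2037  0.182 ]
 tab/catch 108 [ 0.5124 -0.202   0.1054] [ 0.5596 -0.136   0.1442]
  tabtop 69 [ 0.5124 -0.2011  0.1292] [ 0.5596 -0.136   0.1442] [ 0.531  -0.1411  0.1378]
side base [ 326  140   69   74 3363] ((0.5324614644050598, -0.22854584455490112), (0.15998338162899017, 0.3307705223560333), 1.9277547597885132) [[0.44699999690055847, -0.06589999794960022], [0.45809999108314514, -0.39649999141693115], [0.6179999709129333, -0.3910999894142151], [0.6068000197410583, -0.060600001364946365]]
 grip 157 [ 0.5229 -0.3129  0.1611] [ 0.5854 -0.1764  0.199 ] [ 0.5724 -0.1813  0.1805]
 tab/catch 162 [ 0.5148 -0.1977  0.1054] [ 0.5599 -0.1322  0.1448]
  tabtop 69 [ 0.5148 -0.1967  0.1281] [ 0.5597 -0.1322  0.1448] [ 0.5321 -0.1367  0.1368]
```

```bash
cat >> h.py <<'E'
from scipy.spatial.transform import Rotation as Ro
PO=np.array([.5295,-.1956,0]);PY=.0337
def pw(x,y,z): return PO+Ro.from_euler('z',PY).apply([x,y,z])
def Rt(phi): # tool down, jaw axis (y) at world angle phi
    y=np.array([np.cos(phi),np.sin(phi),0]);zz=np.array([0,0,-1.]);return Ro.from_matrix(np.stack([np.cross(y,zz),y,zz],1))
def inc(ctrl,p,phi,prev=None):
    if prev is None:
        s=ctrl.get_state();R=Ro.from_quat(s["tcp_rot"]);e=np.array(s["eef_pos"])
    else: e,R=np.array(prev[0]),Rt(prev[1])
    r=(R.inv()*Rt(phi)).as_rotvec();d=R.inv().apply(np.array(p)-e)*100
    print("rot",r.round(3),"cm",d.round(2))
def st(ctrl):
    s=ctrl.get_state();print(round(s["time"],2),s["eef_pos"].round(4),"phi",(lambda y:round(float(np.arctan2(y[1],y[0])),3))(Ro.from_quat(s["tcp_rot"]).as_matrix()[:,1]),"F",s["contact_force"].round(1),"T",s["wrist_torque"].round(2),"op",round(s["opening"],3),"q6",s["qpos"][5].round(2))
E
python3 - <<'E'
from h import *
from plant import ctrl
inc(ctrl,[.46,-.15,.32],-.4)
inc(ctrl,[.4617,.2172,.20],.2)
E
```

```text
rot [-0.002 -0.001 -0.753] cm [ 35.95 -35.09  -7.5 ]
rot [-1.000e-03 -1.000e-03 -1.353e+00] cm [ 51.   -68.56   4.56]
```

servo_tool:
  increments: "0 0 -0.1 2 -2 -4 8.5; 0 0 -0.2 5 -5 -8 8.5; 0 0 -0.75 36 -35 -8 8.5; 0 0 -0.75 36 -35 -8 8.5; 0 0 -0.75 36 -35 -8 8.5; 0 0 -0.75 36 -35 -8 8.5; 0 0 -0.75 36 -35 -8 8.5; 0 0 -0.75 36 -35 -8 8.5; 0 0 -0.75 36 -35 -8 8.5; 0 0 -0.75 36 -35 -8 8.5"

```text
time: 0.98
eef_pos: [0.4179, -0.2558, 0.3209]
tcp_rot: [0.834, 0.551, 0.0, -0.0]
contact_force: [1.1, 0.3, 0.2]
opening: 0.997
```

Run:
```python
from h import *
from plant import ctrl
st(ctrl);inc(ctrl,[.4617,.2172,.22],.2)
```

```text
0.98 [ 0.4179 -0.2558  0.3209] phi -0.404 F [1.1 0.3 0.2] T [-0.05 -0.05 -0.01] op 0.997 q6 -0.35
rot [-0.    -0.    -0.604] cm [ 45.22 -14.54  10.09]
```

servo_tool:
  increments: "0 0 -0.1 15 -5 0 8.5; 0 0 -0.2 15 -5 0 8.5; 0 0 -0.3 15 -5 0 8.5; 0 0 -0.6 45.2 -14.5 10 8.5; 0 0 -0.6 45.2 -14.5 10 8.5; 0 0 -0.6 45.2 -14.5 10 8.5; 0 0 -0.6 45.2 -14.5 10 8.5; 0 0 -0.6 45.2 -14.5 10 8.5; 0 0 -0.6 45.2 -14.5 10 8.5; 0 0 -0.6 45.2 -14.5 10 8.5"

```text
time: 1.82
eef_pos: [0.4545, 0.1479, 0.2403]
tcp_rot: [0.634, 0.773, 0.0, 0.0]
contact_force: [0.6, -0.7, 2.1]
opening: 0.995
```

servo_tool:
  increments: "0 0 0 5 -1.6 1.2 8.5; 0 0 0 5 -1.6 1.2 8.5; 0 0 0 5 -1.6 1.2 8.5"

```text
time: 2.07
eef_pos: [0.4273, 0.1937, 0.2271]
tcp_rot: [0.632, 0.775, -0.001, -0.001]
contact_force: [0.4, -0.3, -0.5]
opening: 0.997
```

Run:
```python
from h import *
from plant import ctrl
st(ctrl);inc(ctrl,[.4617,.2172,.22],.2)
i=ctrl.camera_info("wrist");p,d=ctrl.read_camera("wrist");cv2.imwrite("pics/w1.png",p[:,:,::-1]);np.savez("w1.npz",p=p,d=d,K=i["camera_matrix"],T=i["world_to_cam"])
```

```text
2.07 [0.4273 0.1937 0.2271] phi 0.202 F [ 0.4 -0.3 -0.5] T [-0.07  0.06  0.01] op 0.997 q6 0.01
rot [-0.004 -0.     0.002] cm [1.61 3.85 0.7 ]
```

View pics/w1.png

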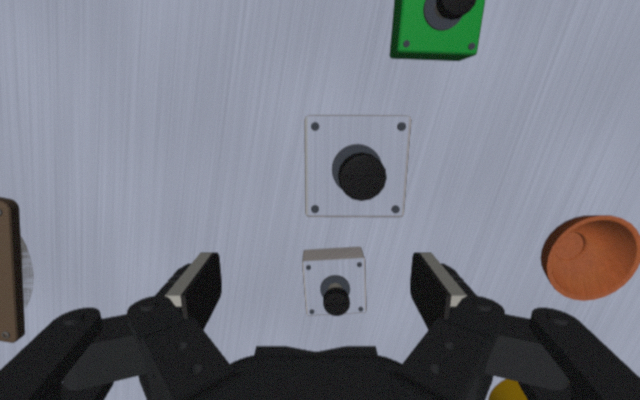

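The wrist view shows the large box's head at (361,176), between the green box at the top and the small decoy at (336,300). Refining from this.

Run:
```python
from h import *
from plant import ctrl
z=np.load("w1.npz");W=cloud(z);H=W[...,2];X=W[...,0];Y=W[...,1]
m=(abs(H-.05)<.006)&(abs(X-.46)<.07)&(abs(Y-.217)<.07);p=W[m][:,:2].astype(np.float32);print(cv2.minAreaRect(p))
m=(H>.09)&(H<.11)&(abs(X-.46)<.05)&(abs(Y-.217)<.05);p=W[m];print(len(p),cv2.minAreaRect(p[:,:2].astype(np.float32)),np.percentile(p[:,2],[5,50,95,99]))
print(ray(z,361,176,.097))
inc(ctrl,[.4617,.2172,.16],.2)
```

```text
((0.461451917886734, 0.21845433115959167), (0.10020194202661514, 0.09904086589813232), 11.58135986328125)
1741 ((0.46090108156204224, 0.21883602440357208), (0.03899991884827614, 0.038280386477708817), 24.030990600585938) [0.0935606  0.09601214 0.0994275  0.10015092]
[0.45922583 0.2198436  0.097     ]
rot [-0.001  0.001  0.   ] cm [1.78 3.74 6.81]
```

servo_tool:
  increments: "0 0 0 1.8 3.7 4 7; 0 0 0 1.8 3.7 8 7; 0 0 0 1.8 3.7 10 7; 0 0 0 1.8 3.7 10 7; 0 0 0 1.8 3.7 10 7"

```text
time: 2.53
eef_pos: [0.462, 0.215, 0.1279]
tcp_rot: [0.635, 0.773, -0.002, -0.001]
contact_force: [1.5, -0.5, -0.2]
opening: 0.82
```

Run:
```python
from h import *
from plant import ctrl
st(ctrl);inc(ctrl,[.4612,.218,.088],.2)
```

```text
2.53 [0.462  0.215  0.1279] phi 0.195 F [ 1.5 -0.5 -0.2] T [ 0.   -0.06  0.05] op 0.82 q6 0.04
rot [-0.004  0.001 -0.005] cm [ 0.31 -0.01  3.99]
```

servo_tool:
  increments: "0 0 0 0.3 0 2 7; 0 0 0 0.3 0 4 7; 0 0 0 0.3 0 4 7; 0 0 0 0.3 0 4 5; 0 0 0 0.3 0 4 4; 0 0 0 0.3 0 4 3; 0 0 0 0.3 0 4 3; 0 0 0 0.3 0 4 3; 0 0 0 0.3 0 4 3; 0 0 0 0.3 0 4 3"
  grip_force: 30

```text
time: 3.37
eef_pos: [0.4617, 0.2193, 0.0908]
tcp_rot: [0.634, 0.773, -0.0, 0.0]
contact_force: [-5.0, -2.1, 4.3]
opening: 0.459
```

Run:
```python
from h import *
from plant import ctrl
st(ctrl)
```

```text
3.37 [0.4617 0.2193 0.0908] phi 0.197 F [-5.  -2.1  4.3] T [-0.36  0.64 -0.07] op 0.459 q6 0.05
```

servo_tool:
  increments: "0 0 0 0 0 0.4 3; 0 0 0 0 0 0.8 3; 0 0 0 0 0 1.1 3; 0 0 0 0 0 1.1 3; 0 0 0 0 0 1.1 3; 0 0 0 0 0 1.1 3"

```text
time: 3.87
eef_pos: [0.4621, 0.2194, 0.0843]
tcp_rot: [0.634, 0.774, -0.002, -0.0]
contact_force: [-15.0, -6.6, 29.1]
opening: 0.454
```

Run:
```python
from h import *
from plant import ctrl
st(ctrl)
for n in ["side"]:
    p,d=ctrl.read_camera(n);cv2.imwrite(f"pics/{n}1.png",cv2.resize(p[200:380,300:460,::-1],None,fx=3,fy=3))
```

```text
3.87 [0.4621 0.2194 0.0843] phi 0.198 F [-15.   -6.6  29.1] T [-1.05  2.58 -0.07] op 0.454 q6 0.05
```

View pics/side1.png

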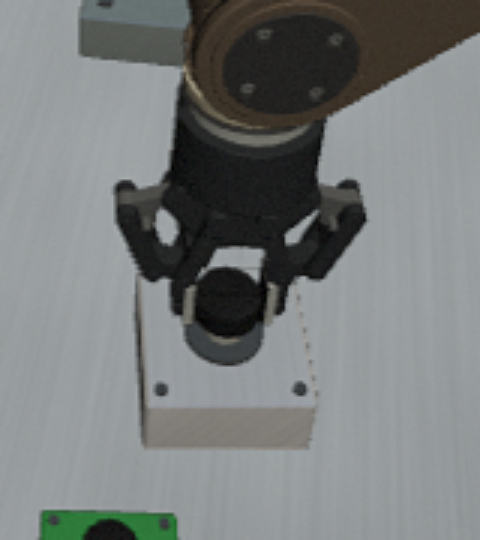

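servo_tool:
  increments: "0 0 0 0 0 -0.6 3; 0 0 0 0 0 -1.2 3; 0 0 0 0 0 -1.2 3; 0 0 0.12 0 0 -1.2 3; 0 0 0.24 0 0 -1.2 3; 0 0 0.36 0 0 -1.2 3; 0 0 0.48 0 0 -1.2 3; 0 0 0.6 0 0 -1.2 3; 0 0 0.7 0 0 -1.2 3; 0 0 0.7 0 0 -1.2 3"

```text
time: 4.75
eef_pos: [0.4629, 0.2191, 0.0916]
tcp_rot: [0.861, 0.509, 0.001, 0.001]
contact_force: [-1.6, -5.0, 4.4]
opening: 0.453
```

Run:
```python
from h import *
from plant import ctrl
st(ctrl)
```

```text
4.75 [0.4629 0.2191 0.0916] phi -0.504 F [-1.6 -5.   4.4] T [-0.82  0.21  0.03] op 0.453 q6 0.75
```

servo_tool:
  increments: "0 0 0.1 0 0 0 3; 0 0 0.2 0 0 0 3; 0 0 0.3 0 0 0 3; 0 0 0.35 0 0 0 3; 0 0 0.4 0 0 0 3; 0 0 0.4 0 0 0 3"

```text
time: 5.25
eef_pos: [0.4649, 0.2198, 0.0922]
tcp_rot: [0.944, 0.329, 0.004, 0.001]
contact_force: [3.9, -2.8, 4.2]
opening: 0.452
```

Run:
```python
from h import *
from plant import ctrl
st(ctrl)
```

```text
5.25 [0.4649 0.2198 0.0922] phi -0.901 F [ 3.9 -2.8  4.2] T [-0.49 -0.65  0.05] op 0.452 q6 1.15
```

servo_tool:
  increments: "0 0 0.1 0 0 0 3; 0 0 0.2 0 0 0 3; 0 0 0.2 0 0 0 3"

```text
time: 5.5
eef_pos: [0.4678, 0.2205, 0.093]
tcp_rot: [0.972, 0.233, 0.009, 0.001]
contact_force: [10.2, -0.6, -1.2]
opening: 0.453
```

Run:
```python
from h import *
from plant import ctrl
st(ctrl)
for n in ["side","wrist"]:
    i=ctrl.camera_info(n);p,d=ctrl.read_camera(n);cv2.imwrite(f"pics/{n}2.png",cv2.resize(p[200:380,300:460,::-1],None,fx=3,fy=3) if n=="side" else p[:,:,::-1])
```

```text
5.5 [0.4678 0.2205 0.093 ] phi -1.1 F [10.2 -0.6 -1.2] T [-0.03 -1.7   0.6 ] op 0.453 q6 1.35
```

View pics/side2.png

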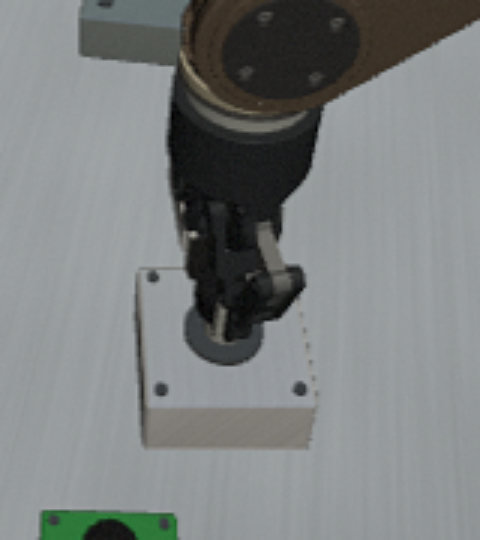

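View pics/wrist2.png

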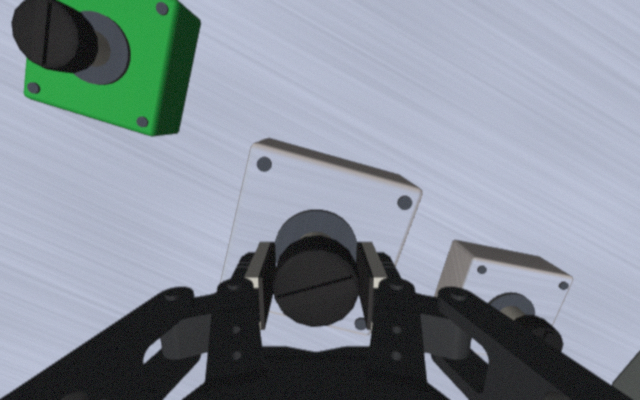

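The z torque jumped to 0.6 N·m, so the head is at its end stop. In the wrist view the head is gripped at (317,280), with its rib slanting. I'll release and rise.

servo_tool:
  increments: "0 0 0 0 0 0 5; 0 0 0 0 0 0 7; 0 0 0 0 0 0 8; 0 0 0 0 0 0 8; 0 0 0 0 0 -3 8; 0 0 0 0 0 -7 8; 0 0 0 0 0 -11 8; 0 0 0 0 0 -14 8; 0 0 0 0 0 -14 8"

```text
time: 6.35
eef_pos: [0.465, 0.2208, 0.2379]
tcp_rot: [0.973, 0.232, 0.007, -0.0]
contact_force: [0.7, 0.1, 1.2]
opening: 0.936
```

Run:
```python
from h import *
from plant import ctrl
st(ctrl)
i=ctrl.camera_info("wrist");p,d=ctrl.read_camera("wrist");cv2.imwrite("pics/w3.png",p[:,:,::-1]);np.savez("w3.npz",p=p,d=d,K=i["camera_matrix"],T=i["world_to_cam"])
z=np.load("w3.npz")
def rib(f):
    z=np.load(f);W=cloud(z);m=(np.hypot(W[...,0]-.4612,W[...,1]-.218)<.021)&(W[...,2]>.07)
    H=W[...,2];print(f,m.sum(),np.nanpercentile(H[m],[10,50,90,99]).round(4))
    q=W[m&(H>.0985)];
    if len(q)>5:
        c=q[:,:2]-q[:,:2].mean(0);u=np.linalg.svd(c)[2][0];print(" rib n",len(q),"angle",np.arctan2(u[1],u[0]),np.linalg.svd(c)[1])
rib("w1.npz");rib("w3.npz")
```

```text
6.35 [0.465  0.2208 0.2379] phi -1.102 F [0.7 0.1 1.2] T [ 0.06 -0.06 -0.02] op 0.936 q6 1.35
w1.npz 12264 [0.0965 0.2783 0.3025 0.3085]
 rib n 10707 angle -0.15660402519528274 [1.16892792 0.40207978]
w3.npz 7821 [0.0958 0.3038 0.3109 0.3128]
 rib n 6409 angle 2.044061785900687 [0.65150157 0.20345358]
```

View pics/w3.png

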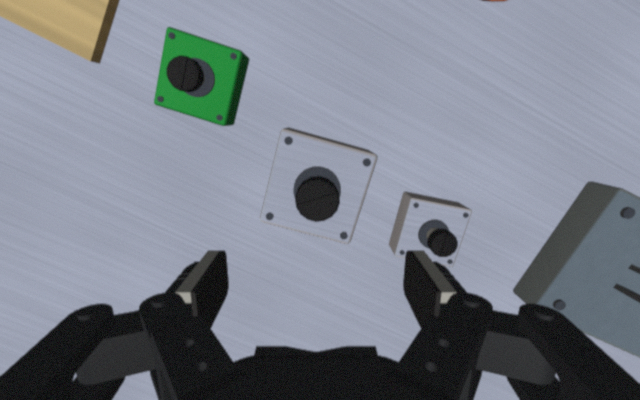

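Run:
```python
from h import *
from plant import ctrl
def rib(f):
    z=np.load(f);W=cloud(z);H=W[...,2];m=(np.hypot(W[...,0]-.4612,W[...,1]-.218)<.023)&(H>.07)&(H<.115)
    print(f,m.sum(),np.percentile(H[m],[10,50,90,99]).round(4))
    for t in (.098,.0985,.099):
        q=W[m&(H>t)]
        c=q[:,:2]-q[:,:2].mean(0);u=np.linalg.svd(c)[2][0];print(" rib n",len(q),"angle",np.arctan2(u[1],u[0])%np.pi,np.linalg.svd(c)[1])
rib("w1.npz");rib("w3.npz")
st(ctrl)
ez=pw(-.006,.030,.30);print(pw(0,.055,.135),pw(.045,0,.172),ez)
inc(ctrl,pw(-.20,-.0,.30),.034)
```

```text
w1.npz 1818 [0.0939 0.096  0.099  0.1001]
 rib n 308 angle 0.1893029127605046 [0.17066387 0.03814369]
 rib n 261 angle 0.18534233644333167 [0.1584513  0.03040848]
 rib n 185 angle 0.18592955401565478 [0.13159007 0.02584543]
w3.npz 1604 [0.0936 0.0959 0.0988 0.0998]
 rib n 251 angle 2.342407963127964 [0.15648924 0.02804846]
 rib n 192 angle 2.350735901131978 [0.13338895 0.02378406]
 rib n 130 angle 2.3349955199929093 [0.10893346 0.01916317]
6.4 [0.4636 0.2203 0.2343] phi -1.102 F [ 0.1 -0.2 -0. ] T [-0.04  0.06 -0.02] op 0.938 q6 1.35
[ 0.52764685 -0.14063123  0.135     ] [ 0.57447445 -0.19408379  0.172     ] [ 0.5224926 -0.1658192  0.3      ]
rot [ 0.006 -0.007 -1.136] cm [-30.98  31.67  -6.79]
```

Run:
```python
from h import *
from plant import ctrl
inc(ctrl,pw(-.03,.03,.32),.034)
```

```text
rot [ 0.006 -0.007 -1.136] cm [-14.29  36.12  -8.64]
```

servo_tool:
  increments: "0 0 -0.1 -1 2.5 -3 6; 0 0 -0.2 -3 8 -6 5; 0 0 -0.35 -14.3 36 -8.6 4; 0 0 -0.45 -14.3 36 -8.6 2; 0 0 -0.6 -14.3 36 -8.6 0; 0 0 -0.7 -14.3 36 -8.6 0; 0 0 -0.8 -14.3 36 -8.6 0; 0 0 -0.9 -14.3 36 -8.6 0; 0 0 -1.13 -14.3 36 -8.6 0; 0 0 -1.13 -14.3 36 -8.6 0"
  grip_force: 30

```text
time: 7.23
eef_pos: [0.4931, -0.1369, 0.3101]
tcp_rot: [0.712, 0.703, -0.0, -0.002]
contact_force: [1.0, -0.1, -0.6]
opening: -0.001
```

servo_tool:
  increments: "0 0 -0.1 0 0 0 0; 0 0 -0.1 0 0 0 0; 0 0 -0.1 0 0 0 0"

```text
time: 7.48
eef_pos: [0.4934, -0.1355, 0.3102]
tcp_rot: [0.679, 0.734, -0.0, -0.002]
contact_force: [0.3, 1.3, 0.1]
opening: -0.0
```

Run:
```python
from h import *
from plant import ctrl
st(ctrl)
i=ctrl.camera_info("wrist");p,d=ctrl.read_camera("wrist");cv2.imwrite("pics/w4.png",p[:,:,::-1]);np.savez("w4.npz",p=p,d=d,K=i["camera_matrix"],T=i["world_to_cam"])
```

```text
7.48 [ 0.4934 -0.1355  0.3102] phi 0.078 F [0.3 1.3 0.1] T [ 0.04 -0.04 -0.  ] op -0.0 q6 -0.54
```

View pics/w4.png

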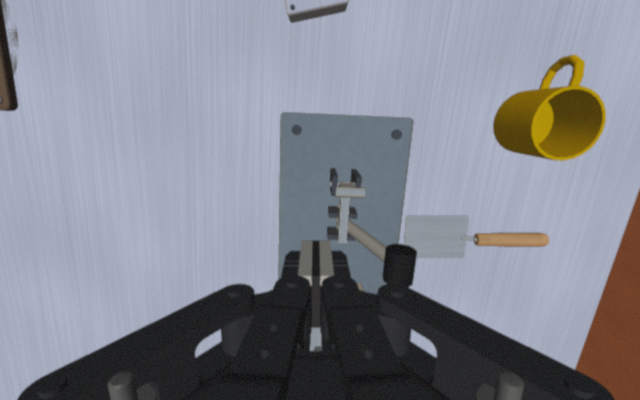

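Wrist view: thumb bar at (349,190), bar running down to (343,235), grip at (400,265). Next I'll measure both.

Run:
```python
from h import *
from plant import ctrl
z=np.load("w4.npz");W=cloud(z)
Rp=Ro.from_euler('z',PY)
L=Rp.inv().apply((W-PO).reshape(-1,3)).reshape(W.shape)
H=L[...,2]
def show(n,m):
    q=L[m];print(n,len(q),np.percentile(q,1,0).round(4),np.percentile(q,99,0).round(4),np.median(q,0).round(4))
show("bartop",(H>.130)&(H<.15)&(abs(L[...,0])<.03)&(L[...,1]>.035)&(L[...,1]<.08))
show("lockbar",(H>.088)&(H<.102)&(abs(L[...,0])<.02)&(L[...,1]>-.02)&(L[...,1]<.035))
show("grip",(H>.165)&(H<.2)&(L[...,0]>.02)&(L[...,0]<.08)&(abs(L[...,1])<.03))
show("grip2",(H>.14)&(H<.2)&(L[...,0]>.02)&(L[...,0]<.08)&(abs(L[...,1])<.03)&(z["p"].max(2)<50))
m=((abs(H-.045)<.005)&(abs(L[...,0])<.1)&(L[...,1]>0)&(L[...,1]<.15))
show("base",m)
inc(ctrl,pw(-.01,.035,.20),.034)
```

```text
bartop 301 [-0.0154  0.053   0.133 ] [0.012  0.0626 0.1401] [-0.0014  0.0586  0.138 ]
lockbar 450 [-0.0064 -0.01    0.0888] [0.0177 0.0344 0.1011] [-0.0007  0.0078  0.0968]
grip 1181 [ 0.0304 -0.0135  0.1665] [0.0559 0.0167 0.1857] [0.0411 0.0051 0.1818]
grip2 1105 [ 0.0305 -0.013   0.1654] [0.054  0.0167 0.1857] [0.0408 0.0056 0.1821]
base 12121 [-0.0784  0.0017  0.0415] [0.0771 0.1293 0.0478] [-0.0033  0.075   0.0439]
rot [-0.003 -0.002  0.045] cm [-2.82  2.29 11.05]
```

servo_tool:
  increments: "0 0 0.045 -2.8 2.3 3 0; 0 0 0.045 -2.8 2.3 6 0; 0 0 0.045 -2.8 2.3 9 0; 0 0 0.045 -2.8 2.3 11 0; 0 0 0.045 -2.8 2.3 11 0; 0 0 0.045 -2.8 2.3 11 0"

```text
time: 8.03
eef_pos: [0.5186, -0.1601, 0.2008]
tcp_rot: [0.694, 0.72, -0.0, -0.002]
contact_force: [0.2, 0.3, -0.2]
opening: 0.001
```

Run:
```python
from h import *
from plant import ctrl
st(ctrl)
inc(ctrl,pw(-.01,.036,.14),.034)
i=ctrl.camera_info("wrist");p,d=ctrl.read_camera("wrist");cv2.imwrite("pics/w5.png",p[:,:,::-1])
p,d=ctrl.read_camera("side");cv2.imwrite("pics/s5.png",cv2.resize(p[80:240,280:480,::-1],None,fx=3,fy=3))
```

```text
8.03 [ 0.5186 -0.1601  0.2008] phi 0.037 F [ 0.2  0.3 -0.2] T [-0.03  0.02  0.  ] op 0.001 q6 -0.52
rot [-0.003 -0.002  0.003] cm [-0.   -0.01  6.08]
```

View pics/w5.png

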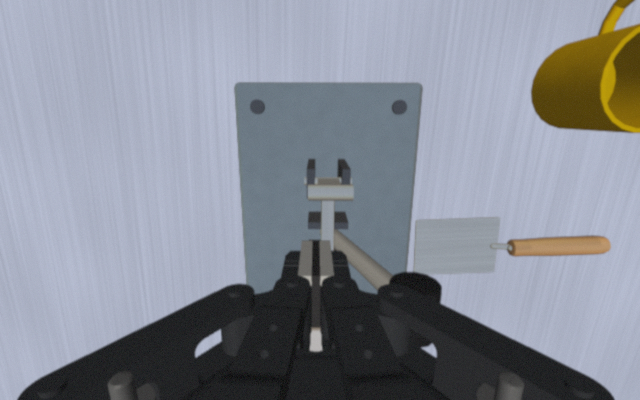

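View pics/s5.png

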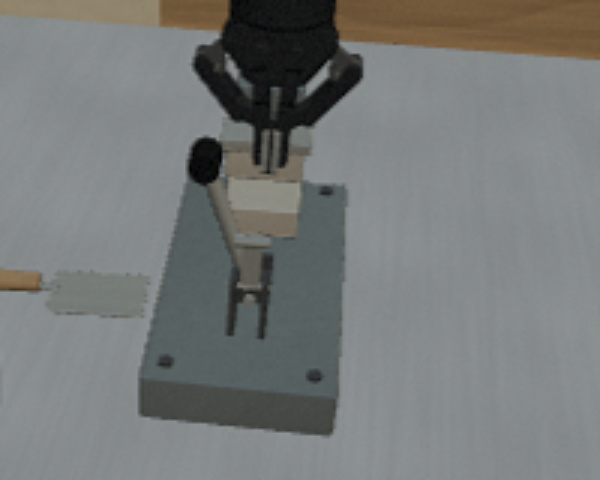

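servo_tool:
  increments: "0 0 0 0.1 -0.3 2 0; 0 0 0 0.1 -0.3 4 0; 0 0 0 0.1 -0.3 5.9 0; 0 0 0 0.1 -0.3 5.9 0; 0 0 0 0.1 -0.3 5.9 0"

```text
time: 8.55
eef_pos: [0.5168, -0.1609, 0.1445]
tcp_rot: [0.694, 0.72, 0.0, 0.0]
contact_force: [-0.2, -0.4, 0.5]
opening: 0.003
```

Run:
```python
from h import *
from plant import ctrl
st(ctrl)
s=ctrl.get_state();print(Ro.from_euler('z',-PY).apply(s["eef_pos"]-PO))
for t in (.06,.4,.8,1.1,1.35,1.5,1.57):
    r=.037;y=.055+r*np.sin(t)-.0025*np.cos(t)-.011;zz=.09+r*np.cos(t)+.0025*np.sin(t)+.014
    print(t,round(y,4),round(zz,4));inc(ctrl,pw(-.011,y,zz),.034)
p,d=ctrl.read_camera("wrist");cv2.imwrite("pics/w6.png",p[:,:,::-1])
```

```text
8.55 [ 0.5168 -0.1609  0.1445] phi 0.036 F [-0.2 -0.4  0.5] T [ 0.05 -0.01 -0.  ] op 0.003 q6 -0.53
[-0.01155164  0.03515321  0.14452668]
0.06 0.0437 0.1411
rot [0.001 0.    0.002] cm [0.86 0.06 0.34]
0.4 0.0561 0.1391
rot [0.001 0.    0.002] cm [2.1  0.06 0.55]
0.8 0.0688 0.1316
rot [0.001 0.    0.002] cm [3.37 0.06 1.29]
1.1 0.0758 0.123
rot [0.001 0.    0.002] cm [4.07 0.06 2.15]
1.35 0.0796 0.1145
rot [0.001 0.    0.002] cm [4.44 0.06 3.  ]
1.5 0.0807 0.1091
rot [0.001 0.    0.002] cm [4.56 0.06 3.54]
1.57 0.081 0.1065
rot [0.001 0.    0.002] cm [4.59 0.06 3.8 ]
```

View pics/w6.png

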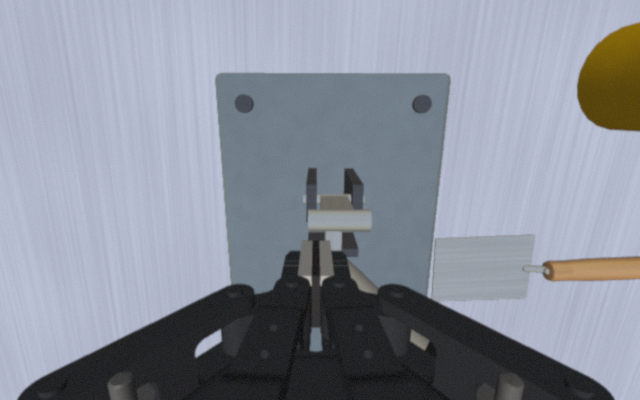

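The tip at (317,245) is on the −y side of the thumb bar at (340,218), clear of the lever. I'll push along the arc.

servo_tool:
  increments: "0 0 0 0.9 0 0.3 0; 0 0 0 1.5 0 0.4 0; 0 0 0 2.1 0 0.55 0; 0 0 0 2.8 0 0.9 0; 0 0 0 3.4 0 1.3 0; 0 0 0 3.8 0 1.7 0; 0 0 0 4.1 0 2.15 0; 0 0 0 4.3 0 2.6 0; 0 0 0 4.5 0 3.0 0; 0 0 0 4.5 0 3.0 0"

```text
time: 9.43
eef_pos: [0.5137, -0.1152, 0.1118]
tcp_rot: [0.694, 0.72, -0.0, -0.001]
contact_force: [0.9, -0.2, 0.9]
opening: 0.005
```

Run:
```python
from h import *
from plant import ctrl
st(ctrl)
s=ctrl.get_state();print(Ro.from_euler('z',-PY).apply(s["eef_pos"]-PO))
p,d=ctrl.read_camera("wrist");cv2.imwrite("pics/w7.png",p[:,:,::-1])
p,d=ctrl.read_camera("side");cv2.imwrite("pics/s7.png",cv2.resize(p[80:240,280:480,::-1],None,fx=3,fy=3))
```

```text
9.43 [ 0.5137 -0.1152  0.1118] phi 0.036 F [ 0.9 -0.2  0.9] T [ 0.08 -0.04 -0.05] op 0.005 q6 -0.45
[-0.01305565  0.08086993  0.11182969]
```

View pics/w7.png

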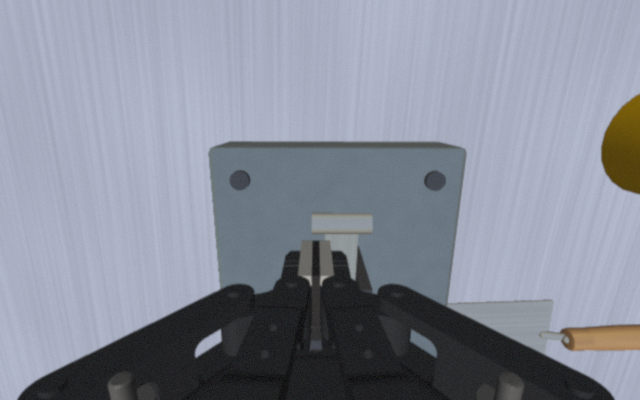

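View pics/s7.png

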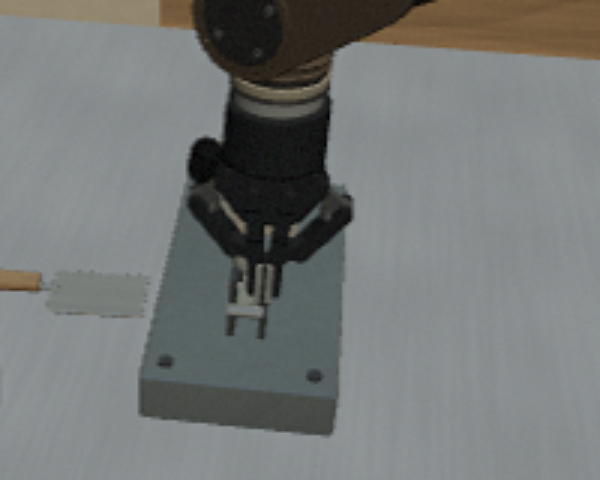

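The catch is nearly level now, with the thumb bar at (342,222). I'll press it down to the end.

servo_tool:
  increments: "0 0 0 0.2 0 0.3 0; 0 0 0 0.3 0 0.6 0; 0 0 0 0.3 0 0.9 0; 0 0 0 0.3 0 0.9 0; 0 0 0 0.3 0 0.9 0"

```text
time: 9.95
eef_pos: [0.5148, -0.1131, 0.1055]
tcp_rot: [0.694, 0.72, -0.0, -0.0]
contact_force: [-2.1, 1.3, 7.7]
opening: -0.001
```

Run:
```python
from h import *
from plant import ctrl
st(ctrl)
s=ctrl.get_state();print(Ro.from_euler('z',-PY).apply(s["eef_pos"]-PO))
```

```text
9.95 [ 0.5148 -0.1131  0.1055] phi 0.036 F [-2.1  1.3  7.7] T [ 0.04  0.4  -0.01] op -0.001 q6 -0.44
[-0.01194765  0.08297971  0.10553922]
```

servo_tool:
  increments: "0 0 0 0 0 -3 0; 0 0 0 0 0 -6 0; 0 0 0 0 0 -10 0; 0 0 0 0 0 -14 0; 0 0 0 0 0 -17 2; 0 0 0 0 0 -20 7; 0 0 0 0 0 -20 7; 0 0 0 0 0 -20 7"

```text
time: 10.62
eef_pos: [0.5153, -0.1131, 0.3065]
tcp_rot: [0.694, 0.72, 0.001, 0.002]
contact_force: [-0.3, 0.4, -0.6]
opening: 0.564
```

Run:
```python
from h import *
from plant import ctrl
st(ctrl)
i=ctrl.camera_info("wrist");p,d=ctrl.read_camera("wrist");cv2.imwrite("pics/w8.png",p[:,:,::-1]);np.savez("w8.npz",p=p,d=d,K=i["camera_matrix"],T=i["world_to_cam"])
z=np.load("w8.npz");W=cloud(z)
L=Ro.from_euler('z',-PY).apply((W-PO).reshape(-1,3)).reshape(W.shape);H=L[...,2]
def show(n,m):
    q=L[m];print(n,len(q),*( [np.percentile(q,1,0).round(4),np.percentile(q,99,0).round(4),np.median(q,0).round(4)] if len(q) else []))
show("tab",(H>.08)&(H<.105)&(abs(L[...,0])<.03)&(L[...,1]>.07)&(L[...,1]<.12))
show("bar",(H>.12)&(H<.165)&(abs(L[...,0])<.02)&(L[...,1]>.03)&(L[...,1]<.08))
show("grip",(H>.165)&(H<.2)&(L[...,0]>.02)&(L[...,0]<.08)&(abs(L[...,1])<.03))
inc(ctrl,pw(.044,.0,.25),.034)
```

```text
10.62 [ 0.5153 -0.1131  0.3065] phi 0.036 F [-0.3  0.4 -0.6] T [0.01 0.03 0.01] op 0.564 q6 -0.45
tab 603 [-0.0146  0.0704  0.0879] [0.0122 0.1054 0.0934] [-0.0016  0.0925  0.0909]
bar 242 [-0.0064  0.0519  0.1223] [0.0032 0.0634 0.1576] [-0.0015  0.0613  0.155 ]
grip 250 [ 0.0303 -0.015   0.1663] [0.0386 0.0165 0.184 ] [ 0.0326 -0.0023  0.1779]
rot [ 0.    -0.     0.002] cm [-8.34  5.61  5.41]
```

View pics/w8.png

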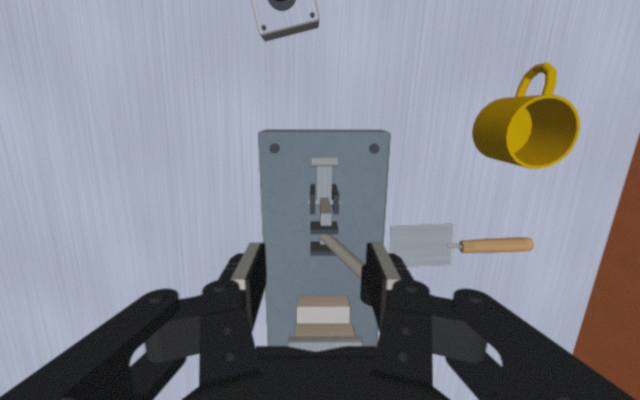

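The tab is level (z≈0.091) and the bar is upright (top at 0.158), so the catch is fully over. The lever is still at rest. Now I'll move over the grip.

servo_tool:
  increments: "0 0 0 -4 2.8 0 7; 0 0 0 -8.2 5.6 1 7; 0 0 0 -8.2 5.6 3 7; 0 0 0 -8.2 5.6 5.4 7; 0 0 0 -8.2 5.6 5.4 7; 0 0 0 -8.2 5.6 5.4 7"

```text
time: 11.17
eef_pos: [0.5716, -0.1919, 0.246]
tcp_rot: [0.694, 0.72, -0.001, -0.004]
contact_force: [0.1, 0.3, 0.1]
opening: 0.823
```

Run:
```python
from h import *
from plant import ctrl
st(ctrl)
inc(ctrl,pw(.044,.001,.168),.034)
p,d=ctrl.read_camera("wrist");cv2.imwrite("pics/w9.png",p[:,:,::-1])
p,d=ctrl.read_camera("side");cv2.imwrite("pics/s9.png",cv2.resize(p[40:240,280:480,::-1],None,fx=3,fy=3))
```

```text
11.17 [ 0.5716 -0.1919  0.246 ] phi 0.036 F [0.1 0.3 0.1] T [-0.02 -0.02 -0.03] op 0.823 q6 -0.53
rot [-0.008 -0.005  0.002] cm [-0.16  0.24  7.79]
```

View pics/w9.png

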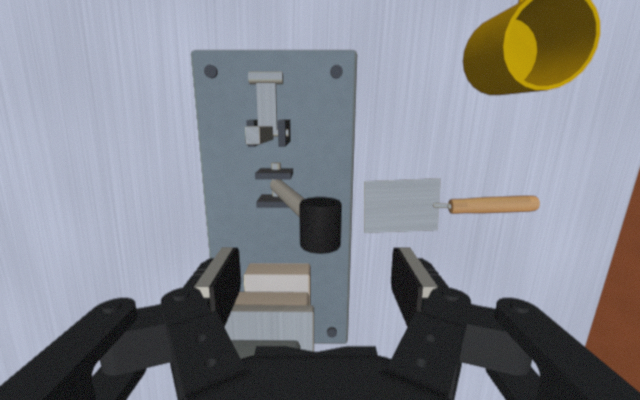

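View pics/s9.png

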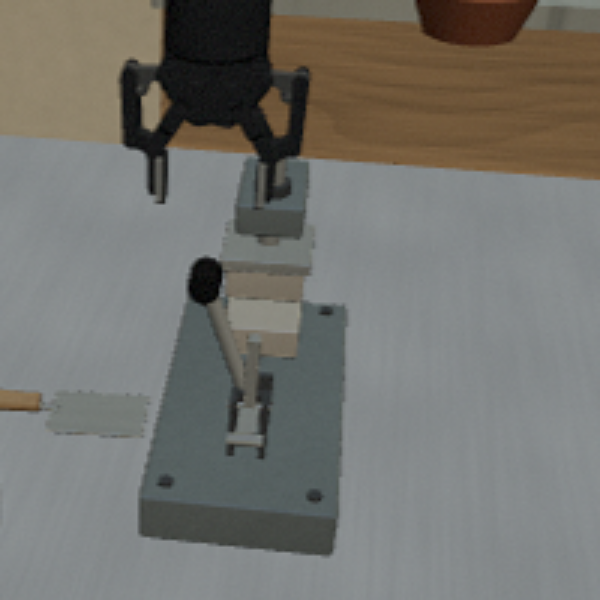

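The grip at (320,225) is centred between the jaws, and the catch stays flipped over. I'll descend and close.

servo_tool:
  increments: "0 0 0 -0.1 0.2 3 6.5; 0 0 0 -0.1 0.2 6 6.5; 0 0 0 -0.1 0.2 7.8 6; 0 0 0 -0.1 0.2 7.8 5; 0 0 0 -0.1 0.2 7.8 3; 0 0 0 -0.1 0.2 7.8 1.5; 0 0 0 -0.1 0.2 7.8 1.5; 0 0 0 -0.1 0.2 7.8 1.5; 0 0 0 -0.1 0.2 7.8 1.5; 0 0 0 -0.1 0.2 7.8 1.5"
  grip_force: 40

```text
time: 12.1
eef_pos: [0.5743, -0.1939, 0.1749]
tcp_rot: [0.694, 0.72, -0.002, -0.001]
contact_force: [-6.4, 0.4, 2.8]
opening: 0.311
```

Run:
```python
from h import *
from plant import ctrl
st(ctrl)
s=ctrl.get_state();print(Ro.from_euler('z',-PY).apply(s["eef_pos"]-PO))
p,d=ctrl.read_camera("wrist");cv2.imwrite("pics/w10.png",p[:,:,::-1])
L0=np.arcsin(.044/.13)
a=np.arcsin(.13*0+ .045/.13)
for t in (0,.1,.2,.3,.4,.5,.6,.7,.73):
    l=.35-t;x=.13*np.sin(l);zz=.05+.13*np.cos(l);print(t,"dx",round(100*(x-.0446),2),"dz",round(100*(zz-.1721),2))
```

```text
12.1 [ 0.5743 -0.1939  0.1749] phi 0.037 F [-6.4  0.4  2.8] T [0.15 1.22 0.02] op 0.311 q6 -0.53
[4.48538742e-02 1.72675869e-04 1.74936964e-01]
0 dx -0.0 dz 0.0
0.1 dx -1.24 dz 0.39
0.2 dx -2.52 dz 0.64
0.3 dx -3.81 dz 0.77
0.4 dx -5.11 dz 0.77
0.5 dx -6.4 dz 0.64
0.6 dx -7.68 dz 0.39
0.7 dx -8.92 dz 0.0
0.73 dx -9.28 dz -0.14
```

View pics/w10.png

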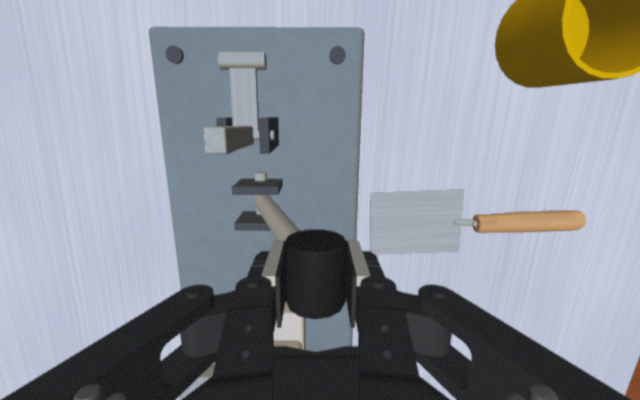

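servo_tool:
  increments: "0 0 0 0 -0.6 -0.2 1.5; 0 0 0 0 -1.2 -0.4 1.5; 0 0 0 0 -1.9 -0.5 1.5; 0 0 0 0 -2.5 -0.6 1.5; 0 0 0 0 -3.2 -0.7 1.5; 0 0 0 0 -3.8 -0.8 1.5; 0 0 0 0 -4.5 -0.8 1.5; 0 0 0 0 -5.1 -0.8 1.5; 0 0 0 0 -5.8 -0.7 1.5; 0 0 0 0 -6.4 -0.6 1.5"

```text
time: 12.98
eef_pos: [0.5143, -0.1961, 0.182]
tcp_rot: [0.694, 0.72, 0.003, 0.004]
contact_force: [7.4, 2.8, 1.2]
opening: 0.312
```

Run:
```python
from h import *
from plant import ctrl
st(ctrl)
s=ctrl.get_state();print(Ro.from_euler('z',-PY).apply(s["eef_pos"]-PO))
```

```text
12.98 [ 0.5143 -0.1961  0.182 ] phi 0.036 F [7.4 2.8 1.2] T [ 0.61 -1.13  0.1 ] op 0.312 q6 -0.59
[-1.51741589e-02  1.85070809e-05  1.82012615e-01]
```

servo_tool:
  increments: "0 0 0 0 -0.6 0.1 1.5; 0 0 0 0 -1.2 0.25 1.5; 0 0 0 0 -1.8 0.4 1.5; 0 0 0 0 -2.4 0.6 1.5; 0 0 0 0 -3 0.8 1.5; 0 0 0 0 -3.3 0.8 1.5; 0 0 0 0 -3.3 0.8 1.5; 0 0 0 0 -3.3 0.8 1.5"

```text
time: 13.65
eef_pos: [0.4844, -0.1972, 0.175]
tcp_rot: [0.695, 0.719, 0.006, 0.008]
contact_force: [15.5, 5.5, -1.3]
opening: 0.314
```

Run:
```python
from h import *
from plant import ctrl
st(ctrl)
s=ctrl.get_state();print(Ro.from_euler('z',-PY).apply(s["eef_pos"]-PO))
for n in ("wrist","side","top"):
    i=ctrl.camera_info(n);p,d=ctrl.read_camera(n)
    cv2.imwrite(f"pics/{n}11.png",p[:,:,::-1]);np.savez(f"{n}11.npz",p=p,d=d,K=i["camera_matrix"],T=i["world_to_cam"])
```

```text
13.65 [ 0.4844 -0.1972  0.175 ] phi 0.034 F [15.5  5.5 -1.3] T [ 0.84 -2.47  0.09] op 0.314 q6 -0.62
[-4.51038613e-02 -5.65524243e-05  1.74996184e-01]
```

View pics/wrist11.png

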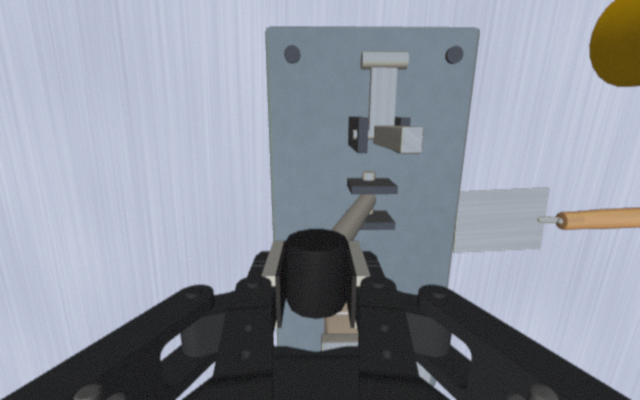

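View pics/side11.png

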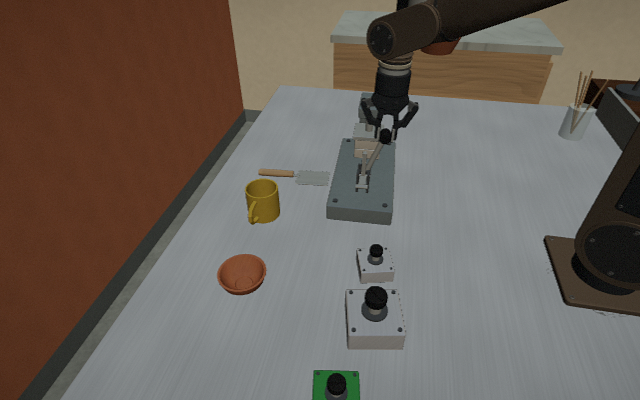

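The lever is at its front stop (x = −45 mm, 15.5 N against about 8 N of spring), held by the grip with the catch still upright. Last check is the button and the bystanders.

Run:
```python
from h import *
from plant import ctrl
for f in ("top0","top11","side0","side11"):
    z=np.load(f+".npz");W=cloud(z);H=W[...,2];m=(np.hypot(W[...,0]-.4612,W[...,1]-.218)<.03)&(H>.08)&(H<.115)
    print(f,m.sum(),np.percentile(H[m],[50,90]).round(4))
a,b=np.load("side0.npz"),np.load("side11.npz")
d=np.abs(a["p"][150:300,200:325].astype(int)-b["p"][150:300,200:325]).max(2);print("bystander diff px",(d>40).sum())
st(ctrl);ctrl.sign_off()
```

```text
top0 232 [0.0963 0.0992]
top11 232 [0.0962 0.0991]
side0 439 [0.0962 0.0989]
side11 444 [0.0963 0.0991]
bystander diff px 0
13.8 [ 0.4844 -0.1972  0.175 ] phi 0.035 F [14.8  5.  -1. ] T [ 0.86 -2.36  0.07] op 0.311 q6 -0.62
the job is handed in; nothing more can be done
```

I tested the stop, flipped the catch over, pulled the lever to the front of the press, and handed the job in at 13.8 s. The gripper is still holding the lever by its grip. No check failed, and the hand-in gives no verdict.

- **Mushroom pushed down:** I pressed until the force reached 29 N, against a spring of at most 8 N. I took that as the end stop, though the tool itself only showed about 6.5 mm of travel.
- **Head turned:** The rib turned about 0.98 rad clockwise, and the torque rose to 0.6 N·m at the end. In the final pictures the head is at its starting height, so it has sprung up.
- **Catch:** Its tab measured level and its bar upright, and it still looks that way in the last wrist picture.
- **Lever:** The grip moved 90 mm and stands about 45 mm in front of the hinge. The outside force on the tool is about 15 N, so it is against its front stop, with the fingers closed on the grip at a 40 N setting.
- **Mug, bowl and scraper:** I saw no movement; the side pictures from start and end match around the mug and bowl, though the scraper's blade tip was just outside the area compared.

The top and side cameras disagreed by about 4 mm on where the press and box stand. I used averages, and the closer wrist views agreed with them to about 2 mm.

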